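# Line up the castle nut and lock it with its cross pin

## Task

On the opened lab pump, tighten the big castle nut clockwise (seen from above) to the very next slot that lines up with the cross hole in the spindle: do not slacken it back to the slot before and do not carry it past. Then slide the long thin lock pin gently through the slot and the hole until its grip meets the nut, press it home there with about 10 N for a moment (never forcing it against nut or spindle with more than 20 N), and let go, leaving it upright. Leave the stubby pin and the bottle alone.

Things in the scene. Friction and masses are not known exactly. Their poses are not given: they have to be found in the camera images.
- pump: Low white pump housing, 250 x 170 mm foot, fixed to the bench. Its flat bare metal cover, 230 (x) x 150 (y) mm, is 45 mm above the bench. Origin: on the bench under the spindle axis, z up; the cross hole in the spindle runs along its x axis. The vertical steel spindle, 24 mm across, ends 77 mm above the bench; a dark scribed line on its end shows the direction of the cross hole.
- spindle: The fixed vertical steel spindle that carries the nut. Origin: centre of its cross hole, on the spindle axis, 21 mm above the cover (66 mm above the bench), z up. The hole is 8 x 8 mm, runs level right through along x and can be entered from either end.
- nut (a joint): Angle (rad) of the dark steel castle nut about the vertical spindle, growing as it is tightened (clockwise from above). A slot lines up with the cross hole at 0 (the slot before) and next at 1.047. It turns with a steady friction of about 0.35 N m and stays where it is left.
- nut_top (a point): Centre of the castle nut's top rim, 72 mm above the bench, turning with the nut. Hexagon 40 mm across flats from the cover up to the rim (27 mm tall); six slots 9 mm wide and 12 mm deep, open at the top, are cut through the middles of the flats; one of them points along this frame's x axis, so x is square to a flat. Grip it from above across two opposite flats.
- pin: The lock pin, loose, about 0.16 kg: a steel grip 28 (x) x 14 (y) x 62 mm tall on its foot on a 4 mm mat; a level round shaft 6 mm thick sticks out 50 mm from it along x, 20.5 mm above the foot, its end bevelled 2 mm. Origin: centre of the foot's underside, z up. Take it from above across y, fingers clear of the nut (its rim is 27 mm up). In the hole its foot is 0 to 1.5 mm over the cover.
- pin_tip (a point): Free end of the pin's shaft, on its axis, 64 mm from the pin's origin along x and 20.5 mm above the foot.
- pin_seat (a point): Point on the pin's shaft axis 20 mm from the face of the grip (34 mm from the origin along x): it lies at the hole's centre when the grip meets the nut. Metal on metal: the force rises steeply once they meet, so measure it rather than trust the poses.
- stub_pin: A second loose pin with the same grip but a stubby shaft 11 mm thick and 30 mm long, standing beside the other on the mat (either may be on the left). It does not fit; leave it. Origin: centre of its foot's underside.
- bottle: White plastic bottle, 72 mm across, 170 mm tall. Bystander. Origin: centre of its underside.
Things that resemble listed ones, but are neither listed nor needed, are in the scene too. What is shaped like the pin but green is not meant.

How it is judged:
On the way, in this order (a step that is already met when the one before it is completed fails the run):
1. the nut is tightened so that its next slot lines up with the cross hole, within 4.5 degrees (value of joint nut between 0.967 and 1.127 rad), for 0.2 s.
2. the lock pin is through the slot and the hole up to its grip and is pressed home with at least 5 N (distance between pin_seat and spindle below 0.004 m and contact force between pin and spindle above 5 N), for 0.2 s.
At the end, for the whole second after the job is handed in: The nut stands at its next slot (1.047 rad, within 0.08); the lock pin is in the cross hole, its seat point within 4 mm of the hole's centre, its shaft along the hole within 0.15 rad and its grip upright within 0.2 rad, at rest and released (all of step 1 and distance between pin_seat and spindle below 0.004 m and angle between the x axis of pin and the x axis of pump, either way round below 0.15 rad and angle between pin's own z axis and vertical below 0.2 rad and linear speed of pin below 0.01 m/s); the robot touches nothing.
It fails at once if the nut is slackened back to the slot before (value of joint nut below 0.13 rad).
It fails at once if the nut is carried past the next slot by more than 12 degrees (value of joint nut above 1.26 rad).
It fails at once if the lock pin is forced against the nut or spindle with more than 20 N (contact force between pin and spindle above 20 N).
It fails at once if the stubby pin is moved more than 30 mm (distance of stub_pin from where it was at the start of the episode above 0.03 m).
It fails at once if the bottle is moved more than 30 mm (distance of bottle from where it was at the start of the episode above 0.03 m).
It also fails if it takes over 72 s, if anything falls off the work surface, if the arm or the gripper's body presses on something with over 40 N, if the wrist force passes 120 N, or if a joint passes its speed limit or range.

## Robot

A 7-joint arm with a two-finger parallel gripper is mounted at the origin on the work surface. World frame = base frame: x ahead of the robot, y to its left, z up, the work surface at z = 0. Lengths are in m, angles in rad, forces in N, time in s.
With the tool pointing down it reaches from about 0.425 to 0.925 m from the base axis. Payload 6.8 kg.
Tool frame: the origin (TCP) lies at the very end of the fingers, on their centre line; the grasp point (between the pads) lies 19 mm behind it; z points along the fingers, y is the line along which they close (so a half turn about z gives the same grasp; the last joint's range is limited). The gripper opens to 85 mm and grips with 20 to 120 N. Pads are 22 mm wide; open, the fingers measure 114 mm over their backs; the gripper's body (76 mm by 85 mm) begins 54 mm behind the grasp point. The pads swing forward as they close: fully open they stand 13 mm farther back than shut.
Start: joints at [1.186, 0.477, 0.022, 1.555, -0.011, 1.109, -0.083], TCP at [0.184, -0.649, 0.231] pointing down, gripper open.
Joint ranges: [-2.96, 2.96], [-0.34, 2.1], [-1.41, 1.46], [0.24, 2.44], [-1.37, 4.51], [0.17, 1.92], [-2.96, 2.96]. Speed limits (rad/s): [2.39, 2.39, 3.14, 3.14, 3.14, 3.14, 3.14].

## Interface

Orientations are given as a unit quaternion [w, x, y, z].
In Python, from station import get_obs, read_camera, hand_in gives the robot as it stands.
- The arm moves only by the tool arm_command, never from a script. Its argument "commands" is one flat list of numbers, 7 for each row, row after row: the shift along the tool's x, y, z in m, then the turn, a rotation vector about the tool's x, y, z in degrees, then the opening, from 0 (shut) to 1 (fully open). In form: [tx, ty, tz, rx, ry, rz, fingers, tx, ty, tz, rx, ry, rz, fingers, ...]. A call has 1 to 8 rows; each row is the pose to reach, as a shift and turn from the pose commanded when the call began, along the tool's axes at that moment; what a row does not reach only later rows make up. A row lasts 1/10 s, in which the tool goes at most 50 mm and 8.59 degrees, less where a joint would pass 70% of its speed; a pose out of reach is approached as far as the arm can. A call with a gripper value outside its range is refused whole. The fingers move at their own pace and stop on an object; "force" is the grip in N (left out, the last holds). Time passes only in rows, so rows that repeat a pose let the fingers close. It gives the time, the measured TCP pose, the force, the opening and the grip force at its end, in the units of the state.
- get_obs(): the state, without advancing time (a new reading comes with each control period).
- read_camera(name): name is "scene" or "top" or "wrist"; returns a dict with "img" (480x640x3 uint8, red, green, blue), "camera_matrix" (3x3 intrinsics, pixels), "pose" (4x4, takes a point from camera to world coordinates). Camera axes: x right, y down, z forward; pixel columns grow to the right and rows downward; lengths in m; the calibration is good to about 2 mm. The wrist camera is an equidistant fisheye: a pixel r from the principal point sees the ray r / f radians off the axis. A picture is of the moment at which its call begins. There is no depth.
- hand_in(): hands the job in; it is judged then, once.
The state is a dict: "t": time; "q": joint angles; "joint_vel": joint speeds; "joint_torque": joint torques, N m; "eef_pos": TCP position; "tool_rot": TCP orientation; "contact_force": force on the tool from outside, world axes, zero at the start; "torque": the same for the moment, N m; "gripper_width": opening from 0.0 (shut) to 1.0 (fully open); "grasp_force": force on a finger pad.
Only numpy, scipy, OpenCV 4.12 (cv2) and the standard library are available. Lean on these libraries where they do the work, as an engineer would, in place of code of your own. Each camera call takes 0.05 s, during which the arm holds its last target. There are 200 camera calls.

## Working session

There is one attempt and no reset: what is moved stays moved. The work goes in short steps, Python scripts to look and compute and a tool call to move; the robot and the scene stay as the last step left them, time stands still between calls to the robot, and variables do not carry over. Pictures are saved under pics/ and viewed, at most 11 in all, crops included, and the job is handed in when it is done.

Besides the shell and the picture viewer there is one more tool, called after ">>>" as name(argument=value, ...), one argument or row to a line, values as JSON. arm_command: Moves the arm, as the interface text tells. Its arguments: {"type":"object","properties":{"commands":{"type":"array","items":{"type":"number"}},"force":{"type":"number"}},"required":["commands"]}

```bash
mkdir -p pics; ls; python3 - <<'E'
from station import *
import cv2,numpy as np
o=get_obs();print({k:np.round(v,3).tolist() for k,v in o.items()})
for n in("top","scene"):
    c=read_camera(n);print(n,c["camera_matrix"].tolist(),np.round(c["pose"],4).tolist())
    cv2.imwrite(f"pics/{n}0.png",c["img"][:,:,::-1])
E
```

```text
pics
{'t': 0.0, 'q': [1.186, 0.478, 0.022, 1.556, -0.012, 1.109, -0.083], 'joint_vel': [0.0, -0.001, -0.002, 0.0, -0.0, 0.0, -0.001], 'joint_torque': [0.0, -59.646, 1.608, -28.119, 0.012, 0.009, 0.0], 'eef_pos': [0.184, -0.649, 0.23], 'tool_rot': [-0.001, 0.99, 0.138, -0.0], 'contact_force': [0.47, 0.669, 0.12], 'torque': [0.025, 0.032, 0.053], 'grasp_force': 0.0, 'gripper_width': 1.003}
top [[561.1040102632888, 0.0, 322.6402934376329], [0.0, 561.1040102632888, 241.38411411416683], [0.0, 0.0, 1.0]] [[-0.0056, -0.9813, 0.1922, 0.4025], [-1.0, 0.0049, -0.0043, -0.0574], [0.0032, -0.1922, -0.9814, 1.0518], [0.0, 0.0, 0.0, 1.0]]
scene [[523.9976600420454, 0.0, 319.30875939658586], [0.0, 523.9976600420454, 233.26616649282127], [0.0, 0.0, 1.0]] [[-0.5433, 0.6896, -0.4789, 0.9881], [0.8395, 0.4509, -0.3031, 0.2237], [0.0069, -0.5667, -0.8239, 0.7885], [0.0, 0.0, 0.0, 1.0]]
```

View pics/top0.png

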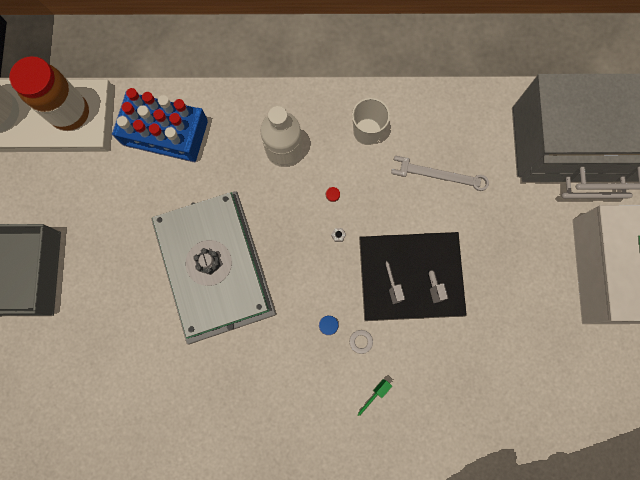

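View pics/scene0.png

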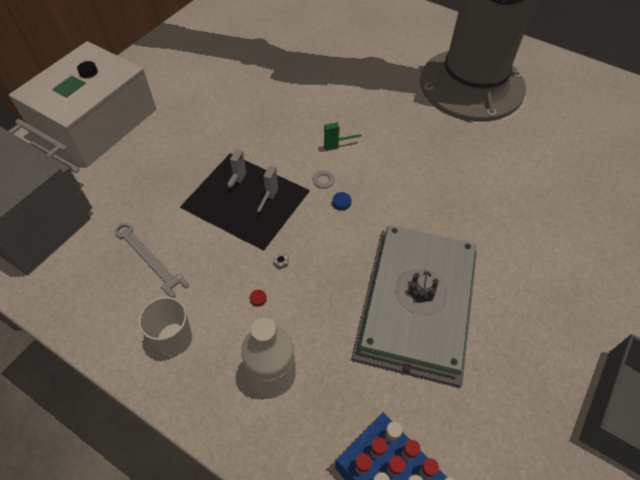

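The top view shows the pump with its spindle at about (207,261). The long pin's grip is at (396,290), with its shaft pointing up to (387,262). The stub is at (438,290), the bottle at (281,130) and the green decoy at (380,390). The scene view agrees.

```bash
cat > h.py <<'E'
import numpy as np,cv2
from station import *
from scipy.spatial.transform import Rotation as R
def ray(c,px):
    K=c["camera_matrix"];d=np.array([(px[0]-K[0,2])/K[0,0],(px[1]-K[1,2])/K[1,1],1.])
    if c.get("fish"):
        r=np.hypot(d[0],d[1]);d=np.array([d[0]/r*np.sin(r),d[1]/r*np.sin(r),np.cos(r)]) if r>1e-9 else np.array([0,0,1.])
    return c["pose"][:3,:3]@d,c["pose"][:3,3]
def onz(c,px,z):
    d,p=ray(c,px);return p+d*(z-p[2])/d[2]
def cam(n):
    c=dict(read_camera(n));c["pose"]=np.array(c["pose"]);c["fish"]=n=="wrist";return c
def tool():
    o=get_obs();q=o["tool_rot"];return np.array(o["eef_pos"]),R.from_quat([q[1],q[2],q[3],q[0]]),o
def move(target,yaw=None):
    "tool-axis shift to the world target, and rotvec (deg) to point straight down with the tool x at world yaw (deg)"
    p,r,o=tool()
    t=r.inv().apply(np.array(target)-p)
    x=r.as_matrix()[:,0]
    y0=np.degrees(np.arctan2(x[1],x[0]))
    if yaw is None: yaw=y0
    out=[]
    for k in(0,180):
        a=np.radians(yaw+k);G=R.from_matrix(np.array([[np.cos(a),np.sin(a),0],[np.sin(a),-np.cos(a),0],[0,0,-1]]).T.copy().T)
        out.append((r.inv()*G).as_rotvec(degrees=True))
    print("shift mm",np.round(t*1000,1),"yaw now %.1f"%y0,"rot",[np.round(v,1).tolist() for v in out],"q7 %.2f t %.2f"%(o["q"][6],o["t"]))
def warp(c,center,z,half,yaw=0,n=560):
    "rectified view of plane z: world +x up, +y left, turned by yaw deg"
    u,v=np.meshgrid(np.linspace(-half,half,n),np.linspace(-half,half,n))
    a=np.radians(yaw);X=-v;Y=-u
    P=np.stack([center[0]+np.cos(a)*X-np.sin(a)*Y,center[1]+np.sin(a)*X+np.cos(a)*Y,np.full_like(X,z)],-1)
    q=(P-c["pose"][:3,3])@c["pose"][:3,:3];K=c["camera_matrix"]
    if c["fish"]:
        r=np.hypot(q[...,0],q[...,1]);th=np.arctan2(r,q[...,2]);m=q[...,:2]/r[...,None]*th[...,None]
    else: m=q[...,:2]/q[...,2:]
    m=m*[K[0,0],K[1,1]]+[K[0,2],K[1,2]]
    return cv2.remap(c["img"],m[...,0].astype(np.float32),m[...,1].astype(np.float32),cv2.INTER_CUBIC)[:,:,::-1]
E
python3 - <<'E'
from h import *
c=cam("top");s=cam("scene")
for n,p,z in(("spindle",(207,261),.077),("cov1",(152,217),.045),("cov2",(237,192),.045),("griptop",(396,290),.066),("tip",(388,263),.0245),("stubtop",(437,288),.066),("bottle",(281,130),.12)):print(n,np.round(onz(c,p,z),3))
print("scene spindle",np.round(onz(s,(425,275),.077),3),"pin top",np.round(onz(s,(271,172),.066),3))
a=cv2.resize(c["img"][150:360,140:290][:,:,::-1],None,fx=2.66,fy=2.66,interpolation=cv2.INTER_CUBIC)
b=cv2.resize(c["img"][250:310,375:455][:,:,::-1],None,fx=5,fy=5,interpolation=cv2.INTER_CUBIC)
b=cv2.copyMakeBorder(b,0,a.shape[0]-b.shape[0],0,0,0)
cv2.imwrite("pics/a1.png",np.hstack([a,b]))
print(a.shape)
p,r,o=tool();move([0,0,0.3])
E
```

```text
spindle [0.559 0.142 0.077]
cov1 [0.647 0.252 0.045]
cov2 [0.694 0.097 0.045]
griptop [ 0.508 -0.19   0.066]
tip [ 0.562 -0.183  0.024]
stubtop [ 0.511 -0.263  0.066]
bottle [0.785 0.011 0.12 ]
scene spindle [0.551 0.143 0.077] pin top [ 0.503 -0.189  0.066]
(559, 399, 3)
shift mm [  -0.  -674.7  -68.6] yaw now 15.9 rot [[-0.1, 0.0, -0.0], [0.0, 0.1, 180.0]] q7 -0.08 t 0.20
```

View pics/a1.png

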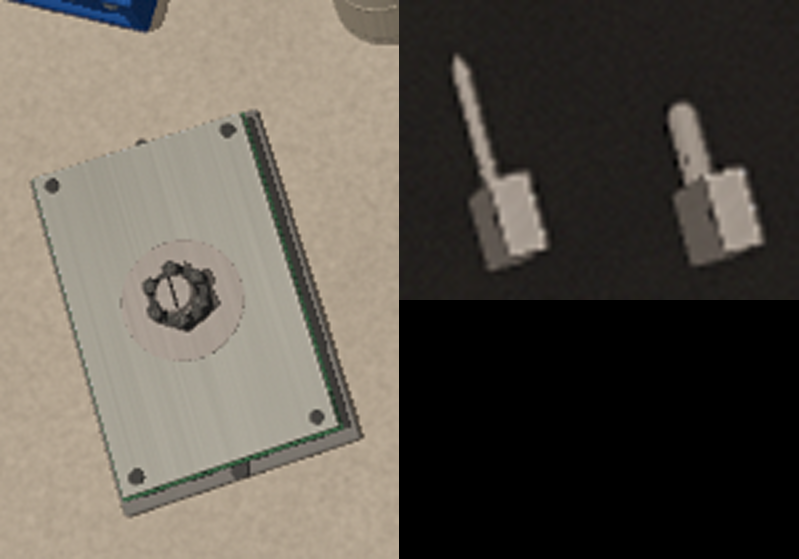

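Pump yaw is about 16° (cover edge (33,180)→(124,500) in the crop). The pin points the same way, at about 15°. The scribed line runs along the cover's long axis. Now I'll move above the nut.

```bash
python3 -c "
from h import *
move([0.556,0.142,0.22],16)"
```

```text
shift mm [ 573.6 -659.3   11.4] yaw now 15.9 rot [[-0.1, 0.0, -0.1], [0.0, 0.1, 179.9]] q7 -0.08 t 0.20
```

>>> arm_command(
  commands=[0.574, -0.659, 0.011, 0, 0, 0, 1, 0.574, -0.659, 0.011, 0, 0, 0, 1, 0.574, -0.659, 0.011, 0, 0, 0, 1, 0.574, -0.659, 0.011, 0, 0, 0, 1, 0.574, -0.659, 0.011, 0, 0, 0, 1, 0.574, -0.659, 0.011, 0, 0, 0, 1, 0.574, -0.659, 0.011, 0, 0, 0, 1, 0.574, -0.659, 0.011, 0, 0, 0, 1],
)

```text
t: 1.0
eef_pos: [0.3552, -0.2855, 0.2264]
tool_rot: [0.0, 0.99, 0.138, 0.0]
contact_force: [1.1, -0.1, -0.3]
gripper_width: 1.0
grasp_force: 0.0
```

```bash
python3 -c "
from h import *
move([0.556,0.142,0.22],16)"
```

```text
shift mm [ 309.9 -356.5    6.3] yaw now 15.8 rot [[0.0, -0.0, -0.2], [-0.0, -0.1, 179.8]] q7 -0.78 t 1.00
```

>>> arm_command(
  commands=[0.31, -0.356, 0.006, 0, 0, 0, 1, 0.31, -0.356, 0.006, 0, 0, 0, 1, 0.31, -0.356, 0.006, 0, 0, 0, 1, 0.31, -0.356, 0.006, 0, 0, 0, 1, 0.31, -0.356, 0.006, 0, 0, 0, 1, 0.31, -0.356, 0.006, 0, 0, 0, 1, 0.31, -0.356, 0.006, 0, 0, 0, 1, 0.31, -0.356, 0.006, 0, 0, 0, 1],
)

```text
t: 1.8
eef_pos: [0.5255, 0.0762, 0.2212]
tool_rot: [0.0, 0.99, 0.138, 0.0]
contact_force: [1.4, 0.0, -0.3]
gripper_width: 0.999
grasp_force: 0.0
```

>>> arm_command(
  commands=[0.06, -0.07, 0, 0, 0, 0, 1, 0.06, -0.07, 0, 0, 0, 0, 1, 0.06, -0.07, 0, 0, 0, 0, 1, 0.06, -0.07, 0, 0, 0, 0, 1],
)

```text
t: 2.2
eef_pos: [0.5633, 0.1591, 0.2206]
tool_rot: [-0.0, 0.99, 0.139, -0.001]
contact_force: [-0.3, -0.7, 0.8]
gripper_width: 0.997
grasp_force: 0.0
```

```bash
python3 - <<'E'
from h import *
move([0.556,0.142,0.22],16)
c=cam("wrist");print(c["camera_matrix"][0],np.round(c["pose"],3).tolist())
np.save("w1.npy",c["img"])
a=warp(c,(.556,.142),.072,.035,16,400);b=warp(c,(.53,-.187),.066,.08,16,400)
cv2.imwrite("pics/w1.png",np.vstack([np.hstack([a,b]),]))
E
```

```text
shift mm [-11.7  14.4   0.7] yaw now 16.0 rot [[-0.0, 0.1, -0.0], [0.1, 0.0, 180.0]] q7 -1.85 t 2.20
[371.64829954   0.         323.29184452] [[0.275, -0.928, -0.251, 0.628], [-0.962, -0.265, -0.071, 0.178], [-0.0, 0.261, -0.965, 0.363], [0.0, 0.0, 0.0, 1.0]]
```

View pics/w1.png

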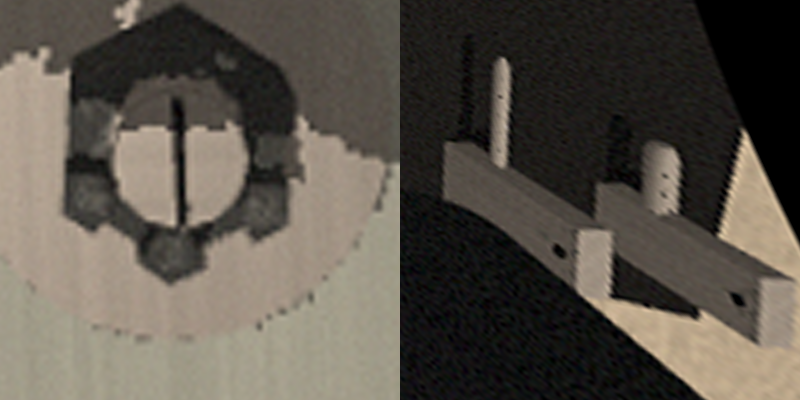

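The wrist view (left) shows the nut's flats square to the pump's y, so it needs about 30° more. Its centre is near (0.562,0.147), slightly off the first estimate. The pins (right) stand at the expected places, long one on the left. I'll go lower and measure again.

>>> arm_command(
  commands=[-0.015, 0.014, 0.05, 0, 0, 0, 1, -0.015, 0.014, 0.05, 0, 0, 0, 1, -0.015, 0.014, 0.05, 0, 0, 0, 1, -0.015, 0.014, 0.05, 0, 0, 0, 1, -0.015, 0.014, 0.05, 0, 0, 0, 1],
)

```text
t: 2.75
eef_pos: [0.5543, 0.1414, 0.1731]
tool_rot: [-0.0, 0.99, 0.138, 0.002]
contact_force: [0.3, -0.1, -0.4]
gripper_width: 1.0
grasp_force: 0.0
```

```bash
python3 - <<'E'
from h import *
move([0.562,0.147,0.049],16)
c=cam("wrist");t=cam("top")
a=warp(c,(.562,.147),.077,.03,16,400)
b=warp(c,(.562,.147),.072,.03,16,400)
cv2.imwrite("pics/w2.png",np.hstack([a,b]))
def lsd(img,z,half,n,name,minmm):
    g=cv2.cvtColor(np.ascontiguousarray(img),cv2.COLOR_BGR2GRAY)
    L=cv2.createLineSegmentDetector().detect(g)[0][:,0]
    s=2*half/n*1000
    for x1,y1,x2,y2 in L:
        l=np.hypot(x2-x1,y2-y1)*s
        if l>minmm: print(name,"len %.1f yaw %.1f"%(l,16+(np.degrees(np.arctan2(-(x2-x1),-(y2-y1)))+90)%180-90),"mid mm fwd %.1f left %.1f"%((n/2-(y1+y2)/2)*s,(n/2-(x1+x2)/2)*s))
lsd(warp(t,(.562,.147),.045,.15,16,600),.045,.15,600,"cover",80)
lsd(a,.077,.03,400,"spin",9)
E
```

```text
shift mm [  8.5  -3.2 124.1] yaw now 15.9 rot [[-0.0, -0.2, -0.1], [-0.3, 0.0, 179.9]] q7 -1.86 t 2.75
cover len 83.8 yaw 18.2 mid mm fwd -18.4 left -88.9
cover len 117.1 yaw 18.3 mid mm fwd 5.6 left -75.5
spin len 21.2 yaw 18.2 mid mm fwd 0.9 left -0.3
spin len 20.9 yaw 18.2 mid mm fwd 1.3 left 1.6
spin len 14.5 yaw -47.1 mid mm fwd 21.7 left 10.9
spin len 20.6 yaw 72.1 mid mm fwd 21.8 left -9.9
```

View pics/w2.png

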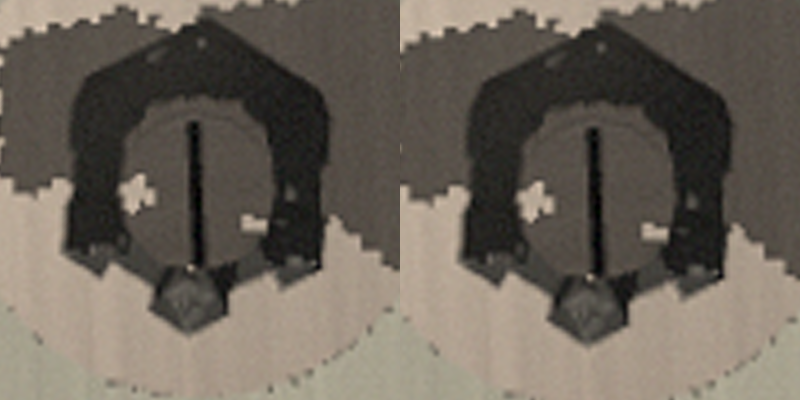

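The scribed line and cover edges both give a hole yaw of 18.2°. The spindle centre is about (0.563,0.148). The nut's edges give a nut yaw of 12.5°, so about 24° of tightening remains, ending at tool yaw −11.8°.

>>> arm_command(
  commands=[0.008, -0.003, 0.05, 0, 0, 3.5, 1, 0.008, -0.003, 0.05, 0, 0, 3.5, 1, 0.008, -0.003, 0.05, 0, 0, 3.5, 1, 0.008, -0.003, 0.05, 0, 0, 3.5, 1],
)

```text
t: 3.25
eef_pos: [0.5607, 0.1463, 0.1229]
tool_rot: [-0.0, 0.994, 0.108, 0.001]
contact_force: [-0.4, 0.7, 0.3]
gripper_width: 0.999
grasp_force: 0.0
```

```bash
python3 -c "
from h import *
move([0.563,0.148,0.049],12.5)"
```

```text
shift mm [ 2.4 -1.1 73.9] yaw now 12.4 rot [[-0.0, -0.1, -0.1], [-0.2, 0.0, 179.9]] q7 -1.95 t 3.25
```

>>> arm_command(
  commands=[0.002, -0.001, 0.04, 0, 0, 0, 1, 0.002, -0.001, 0.072, 0, 0, 0, 1, 0.002, -0.001, 0.072, 0, 0, 0, 1, 0.002, -0.001, 0.072, 0, 0, 0, 0.6, 0.002, -0.001, 0.072, 0, 0, 0, 0.6],
  force=40,
)

```text
t: 3.75
eef_pos: [0.5633, 0.1478, 0.0517]
tool_rot: [-0.0, 0.994, 0.108, 0.002]
contact_force: [0.1, 0.8, 0.5]
gripper_width: 0.693
grasp_force: 0.0
```

```bash
python3 -c "
from h import *
move([0.563,0.148,0.049],12.5)"
```

```text
shift mm [-0.3 -0.2  2.7] yaw now 12.4 rot [[-0.0, -0.2, -0.1], [-0.4, 0.0, 179.9]] q7 -2.01 t 3.75
```

>>> arm_command(
  commands=[0, 0, 0.003, 0, 0, 0, 0.55, 0, 0, 0.003, 0, 0, 0, 0, 0, 0, 0.003, 0, 0, 0, 0, 0, 0, 0.003, 0, 0, 0, 0, 0, 0, 0.003, 0, 0, 0, 0, 0, 0, 0.003, 0, 0, 0, 0],
  force=60,
)

```text
t: 4.35
eef_pos: [0.5626, 0.1472, 0.0477]
tool_rot: [0.0, 0.994, 0.108, 0.001]
contact_force: [-0.6, -0.9, 6.4]
gripper_width: 0.455
grasp_force: 60.2
```

```bash
python3 -c "
from h import *
move([0.563,0.148,0.049],-11.8);print(get_obs()['torque'],get_obs()['contact_force'])"
```

```text
shift mm [ 0.5 -0.7 -1.3] yaw now 12.4 rot [[0.0, -0.1, 24.2], [0.2, 0.0, -155.8]] q7 -2.01 t 4.35
[-0.20173309  0.18857445  0.20434589] [-0.64922294 -0.92910236  6.36284604]
```

>>> arm_command(
  commands=[0, 0, -0.001, 0, 0, 0, 0, 0, 0, -0.001, 0, 0, 5, 0, 0, 0, -0.001, 0, 0, 10, 0, 0, 0, -0.001, 0, 0, 15, 0, 0, 0, -0.001, 0, 0, 20, 0, 0, 0, -0.001, 0, 0, 24.2, 0, 0, 0, -0.001, 0, 0, 24.2, 0, 0, 0, -0.001, 0, 0, 24.2, 0],
  force=90,
)

```text
t: 5.15
eef_pos: [0.5626, 0.1468, 0.0479]
tool_rot: [-0.0, 0.995, -0.103, 0.001]
contact_force: [1.4, -1.0, 3.6]
gripper_width: 0.451
grasp_force: 92.3
```

```bash
python3 - <<'E'
from h import *
move([0.563,0.148,0.049],-11.8);print(get_obs()['torque'],get_obs()['contact_force'])
E
```

```text
shift mm [ 0.1 -1.2 -1.1] yaw now -11.8 rot [[-0.0, -0.1, -0.0], [-0.2, 0.0, 180.0]] q7 -2.36 t 5.15
[-0.45733417 -0.41454687 -0.34027268] [ 1.44877058 -1.03270525  3.6428867 ]
```

>>> arm_command(
  commands=[0, 0, 0, 0, 0, 0, 0.8, 0, 0, 0, 0, 0, 0, 0.8, 0, 0, 0, 0, 0, 0, 0.8, 0, 0, -0.05, 0, 0, 0, 0.8, 0, 0, -0.1, 0, 0, 0, 0.8, 0, 0, -0.13, 0, 0, 0, 0.8, 0, 0, -0.13, 0, 0, 0, 0.8, 0, 0, -0.13, 0, 0, 0, 0.8],
)

```text
t: 5.95
eef_pos: [0.5616, 0.1473, 0.1776]
tool_rot: [-0.0, 0.995, -0.103, 0.001]
contact_force: [-0.8, -0.6, 0.2]
gripper_width: 0.799
grasp_force: 0.0
```

```bash
python3 - <<'E'
from h import *
move([0.51,-0.187,0.16],16.5)
c=cam("wrist")
a=warp(c,(.563,.148),.077,.03,18.2,400)
b=warp(c,(.563,.148),.072,.03,18.2,400)
cv2.imwrite("pics/w3.png",np.hstack([a,b]))
g=cv2.cvtColor(np.ascontiguousarray(a),cv2.COLOR_BGR2GRAY)
for x1,y1,x2,y2 in cv2.createLineSegmentDetector().detect(g)[0][:,0]:
    l=np.hypot(x2-x1,y2-y1)*.15
    if l>8: print("len %.1f yaw-hole %.1f"%(l,(np.degrees(np.arctan2(-(x2-x1),-(y2-y1)))+90)%180-90),"px",[(int(x1),int(y1)),(int(x2),int(y2))])
E
```

```text
shift mm [ 17.9 337.8  17.5] yaw now -11.8 rot [[-0.0, -0.1, -28.3], [-0.1, 0.0, 151.7]] q7 -2.29 t 5.95
len 8.1 yaw-hole -0.3 px [(193, 275), (194, 221)]
len 12.2 yaw-hole 1.3 px [(205, 136), (207, 218)]
len 13.3 yaw-hole -0.1 px [(194, 214), (194, 125)]
len 20.7 yaw-hole 30.2 px [(293, 43), (362, 162)]
```

View pics/w3.png

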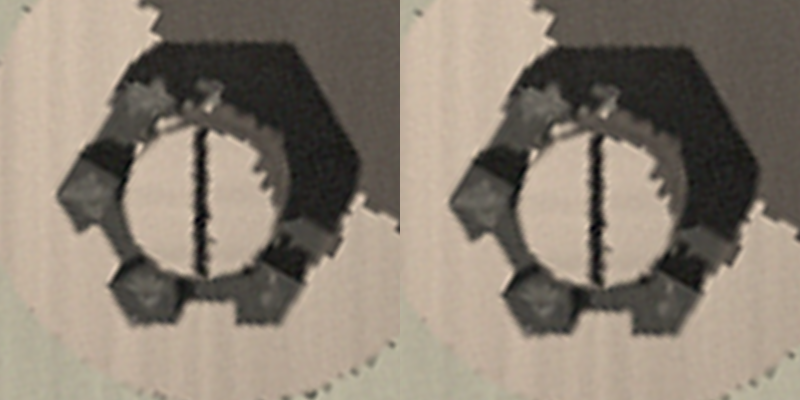

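The nut is aligned: its edge reads 30.2° to the hole, and the slot at (208,310) lies on the scribed line at x≈200. Next is the pin.

>>> arm_command(
  commands=[0.012, 0.341, 0.017, 0, 0, -28.3, 0.8, 0.012, 0.341, 0.017, 0, 0, -28.3, 0.8, 0.012, 0.341, 0.017, 0, 0, -28.3, 0.8, 0.012, 0.341, 0.017, 0, 0, -28.3, 0.8, 0.012, 0.341, 0.017, 0, 0, -28.3, 0.8, 0.012, 0.341, 0.017, 0, 0, -28.3, 0.8, 0.012, 0.341, 0.017, 0, 0, -28.3, 0.8, 0.012, 0.341, 0.017, 0, 0, -28.3, 0.8],
)

```text
t: 6.8
eef_pos: [0.4995, -0.1968, 0.1577]
tool_rot: [0.001, 0.99, 0.138, -0.003]
contact_force: [0.0, 0.3, -0.2]
gripper_width: 0.802
grasp_force: 0.0
```

>>> arm_command(
  commands=[0, 0, 0, 0, 0, 0, 0.7, 0, 0, 0, 0, 0, 0, 0.7, 0, 0, 0, 0, 0, 0, 0.7],
)

```text
t: 7.1
eef_pos: [0.5036, -0.187, 0.1597]
tool_rot: [-0.001, 0.989, 0.145, -0.0]
contact_force: [-0.6, -0.1, -0.0]
gripper_width: 0.7
grasp_force: 0.0
```

```bash
python3 - <<'E'
from h import *
move([0.504,-0.192,0.16],16.5)
c=cam("wrist")
a=warp(c,(.504,-.192),.066,.05,16.5,400)
b=warp(c,(.53,-.184),.0245,.05,16.5,400)
cv2.imwrite("pics/w4.png",np.hstack([a,b]))
for nm,im in(("top",a),("shaft",b)):
  g=cv2.cvtColor(np.ascontiguousarray(im),cv2.COLOR_BGR2GRAY)
  for x1,y1,x2,y2 in cv2.createLineSegmentDetector().detect(g)[0][:,0]:
    l=np.hypot(x2-x1,y2-y1)*.25
    if l>10: print(nm,"len %.1f yaw %.1f"%(l,16.5+(np.degrees(np.arctan2(-(x2-x1),-(y2-y1)))+90)%180-90),"px",[(int(x1),int(y1)),(int(x2),int(y2))])
E
```

```text
shift mm [-1.   4.9 -0.3] yaw now 16.6 rot [[-0.1, 0.0, 0.1], [-0.0, -0.1, -179.9]] q7 -1.18 t 7.10
top len 46.2 yaw 2.6 px [(-1, 178), (42, 0)]
top len 65.6 yaw 92.5 px [(254, 296), (0, 232)]
top len 12.8 yaw 103.5 px [(173, 250), (224, 252)]
top len 26.6 yaw 13.7 px [(227, 249), (232, 143)]
top len 17.2 yaw 17.0 px [(383, 398), (382, 329)]
top len 36.6 yaw 14.8 px [(176, 100), (172, 246)]
top len 11.9 yaw 17.3 px [(213, 48), (212, 0)]
top len 31.9 yaw 92.5 px [(380, 327), (257, 297)]
top len 12.8 yaw 13.7 px [(193, 46), (190, 98)]
top len 11.8 yaw 29.7 px [(231, 144), (220, 98)]
top len 12.2 yaw 14.1 px [(211, 98), (213, 49)]
shaft len 55.3 yaw 2.6 px [(-3, 214), (50, 0)]
shaft len 36.3 yaw 15.4 px [(219, 191), (222, 46)]
shaft len 12.9 yaw 13.6 px [(237, 398), (239, 346)]
shaft len 10.3 yaw 14.6 px [(173, 356), (172, 398)]
shaft len 26.8 yaw 13.1 px [(204, 63), (197, 170)]
shaft len 15.4 yaw 13.9 px [(240, 348), (242, 286)]
shaft len 15.9 yaw 13.5 px [(196, 173), (193, 236)]
shaft len 14.0 yaw 29.7 px [(242, 290), (229, 235)]
shaft len 11.3 yaw 15.0 px [(218, 238), (219, 193)]
shaft len 29.1 yaw 15.0 px [(176, 239), (174, 355)]
```

View pics/w4.png

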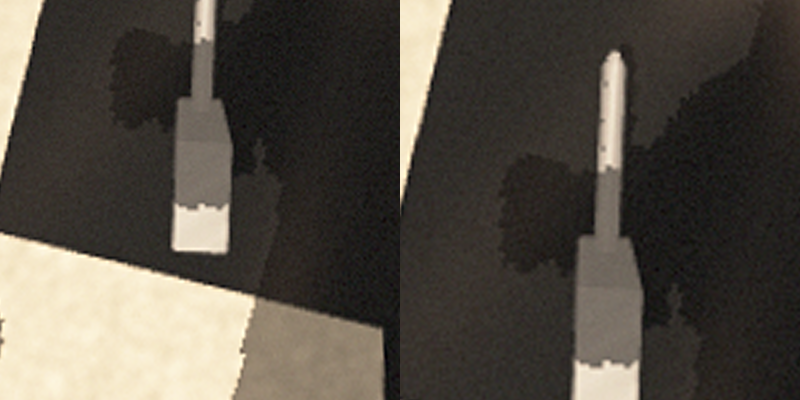

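The pin is clear in view: its top face is centred at (202,197) and the tip is at (613,50). That puts the origin at (0.505,-0.192) with yaw 14.1°, and the tip checks to within 0.3 mm. Descending.

>>> arm_command(
  commands=[0, 0.001, 0.05, 0, 0, 2.5, 0.55, 0, 0.001, 0.05, 0, 0, 2.5, 0.55, 0, 0.001, 0.05, 0, 0, 2.5, 0.55, 0, 0.001, 0.05, 0, 0, 2.5, 0.55],
)

```text
t: 7.55
eef_pos: [0.5049, -0.1897, 0.1117]
tool_rot: [0.0, 0.992, 0.122, 0.001]
contact_force: [-0.2, -0.3, 0.1]
gripper_width: 0.55
grasp_force: 0.0
```

```bash
python3 -c "
from h import *
move([0.505,-0.192,0.038],14.1)"
```

```text
shift mm [-0.6  2.2 73.7] yaw now 14.1 rot [[0.1, -0.1, -0.1], [-0.2, -0.1, 179.9]] q7 -1.25 t 7.55
```

>>> arm_command(
  commands=[0, 0.002, 0.045, 0, 0, 0, 0.55, 0, 0.002, 0.072, 0, 0, 0, 0.55, 0, 0.002, 0.072, 0, 0, 0, 0.55, 0, 0.002, 0.072, 0, 0, 0, 0.3, 0, 0.002, 0.072, 0, 0, 0, 0.3],
)

```text
t: 8.05
eef_pos: [0.5059, -0.1923, 0.0404]
tool_rot: [0.001, 0.993, 0.122, 0.002]
contact_force: [-0.3, -0.5, 0.2]
gripper_width: 0.298
grasp_force: 0.0
```

```bash
python3 -c "
from h import *
move([0.505,-0.192,0.038],14.1)"
```

```text
shift mm [-0.8 -0.5  2.4] yaw now 14.0 rot [[0.1, -0.2, -0.1], [-0.3, -0.2, 179.9]] q7 -1.30 t 8.05
```

>>> arm_command(
  commands=[-0.001, 0, 0.002, 0, 0, 0, 0.3, -0.001, 0, 0.002, 0, 0, 0, 0, -0.001, 0, 0.002, 0, 0, 0, 0, -0.001, 0, 0.002, 0, 0, 0, 0, -0.001, 0, 0.002, 0, 0, 0, 0, -0.001, 0, 0.002, 0, 0, 0, 0],
  force=60,
)

```text
t: 8.65
eef_pos: [0.5037, -0.1925, 0.0373]
tool_rot: [0.0, 0.993, 0.121, 0.001]
contact_force: [-1.9, -0.1, 7.1]
gripper_width: 0.153
grasp_force: 58.7
```

```bash
python3 -c "
from h import *
move([0.51,-0.19,0.15],14.1);print(get_obs()['contact_force'])"
```

```text
shift mm [   6.8   -0.8 -112.7] yaw now 14.0 rot [[0.1, -0.1, -0.1], [-0.1, -0.1, 179.9]] q7 -1.30 t 8.65
[-1.94767566 -0.09351445  7.05559619]
```

Gripped (opening about 13 mm). Lifting, then moving to staging in front of the slot.

>>> arm_command(
  commands=[0, 0, -0.03, 0, 0, 0, 0, 0, 0, -0.07, 0, 0, 0, 0, 0, 0, -0.09, 0, 0, 0, 0, 0, 0, -0.09, 0, 0, 0, 0, 0, 0, -0.09, 0, 0, 0, 0],
  force=60,
)

```text
t: 9.15
eef_pos: [0.5029, -0.1923, 0.1262]
tool_rot: [0.0, 0.993, 0.121, 0.0]
contact_force: [-0.0, 0.2, -1.7]
gripper_width: 0.154
grasp_force: 59.0
```

```bash
python3 -c "
from h import *
move([0.462,0.115,0.12],18.2);print(get_obs()['contact_force'])"
```

```text
shift mm [  34.4 -308.1    6.1] yaw now 13.9 rot [[0.0, -0.0, -4.3], [-0.0, -0.0, 175.7]] q7 -1.24 t 9.15
[-0.00425635  0.23543206 -1.73433543]
```

>>> arm_command(
  commands=[0.034, -0.308, 0.006, 0, 0, -4.3, 0, 0.034, -0.308, 0.006, 0, 0, -4.3, 0, 0.034, -0.308, 0.006, 0, 0, -4.3, 0, 0.034, -0.308, 0.006, 0, 0, -4.3, 0, 0.034, -0.308, 0.006, 0, 0, -4.3, 0, 0.034, -0.308, 0.006, 0, 0, -4.3, 0, 0.034, -0.308, 0.006, 0, 0, -4.3, 0, 0.034, -0.308, 0.006, 0, 0, -4.3, 0],
)

```text
t: 9.95
eef_pos: [0.4604, 0.117, 0.119]
tool_rot: [-0.0, 0.987, 0.161, -0.001]
contact_force: [0.0, 0.1, -1.3]
gripper_width: 0.152
grasp_force: 59.3
```

>>> arm_command(
  commands=[0, 0, 0.02, 0, 0, 0, 0, 0, 0, 0.02, 0, 0, 0, 0, 0, 0, 0.02, 0, 0, 0, 0, 0, 0, 0.02, 0, 0, 0, 0],
)

```text
t: 10.35
eef_pos: [0.4622, 0.1139, 0.1004]
tool_rot: [0.0, 0.987, 0.158, -0.0]
contact_force: [-0.7, 0.3, -0.9]
gripper_width: 0.153
grasp_force: 59.2
```

```bash
python3 - <<'E'
from h import *
move([0.462,0.115,0.079],18.2)
p,r,o=tool();print(o["eef_pos"],o["contact_force"])
c=cam("wrist")
foot=p[2]-.0333
# views in the plane of spindle end and of shaft, both centred on the hole axis
ctr=(.563-.04*np.cos(np.radians(18.2)),.148-.04*np.sin(np.radians(18.2)))
a=warp(c,(.563,.148),.077,.05,18.2,400)
b=warp(c,ctr,foot+.0205,.05,18.2,400)
cv2.imwrite("pics/w5.png",np.hstack([a,b]))
for nm,im in(("spin",a),("shaft",b)):
  g=cv2.cvtColor(np.ascontiguousarray(im),cv2.COLOR_BGR2GRAY)
  for x1,y1,x2,y2 in cv2.createLineSegmentDetector().detect(g)[0][:,0]:
    l=np.hypot(x2-x1,y2-y1)*.25; y=(np.degrees(np.arctan2(-(x2-x1),-(y2-y1)))+90)%180-90
    if l>8 and abs(y)<8: print(nm,"len %.1f dyaw %.1f"%(l,y),"left mm %.2f fwd %.1f"%((200-(x1+x2)/2)*.25,(200-(y1+y2)/2)*.25))
E
```

```text
shift mm [ 0.2 -1.1 21.4] yaw now 18.2 rot [[0.0, 0.0, -0.0], [0.0, -0.0, 180.0]] q7 -1.86 t 10.35
[0.46216321 0.11389073 0.10041378] [-0.70645419  0.2985422  -0.91315243]
spin len 21.6 dyaw 0.2 left mm 0.85 fwd -0.3
spin len 21.9 dyaw -0.2 left mm -0.97 fwd -0.5
shaft len 20.3 dyaw 0.3 left mm 0.78 fwd 36.9
shaft len 20.6 dyaw -0.2 left mm -0.92 fwd 37.0
shaft len 20.0 dyaw 0.6 left mm -1.78 fwd -11.7
shaft len 13.1 dyaw -0.1 left mm 2.49 fwd -26.7
shaft len 8.1 dyaw 1.5 left mm -3.78 fwd 21.1
shaft len 19.1 dyaw 0.0 left mm -3.59 fwd -14.7
shaft len 14.1 dyaw -0.2 left mm 2.64 fwd -13.1
shaft len 28.1 dyaw -0.9 left mm 0.99 fwd -18.0
```

View pics/w5.png

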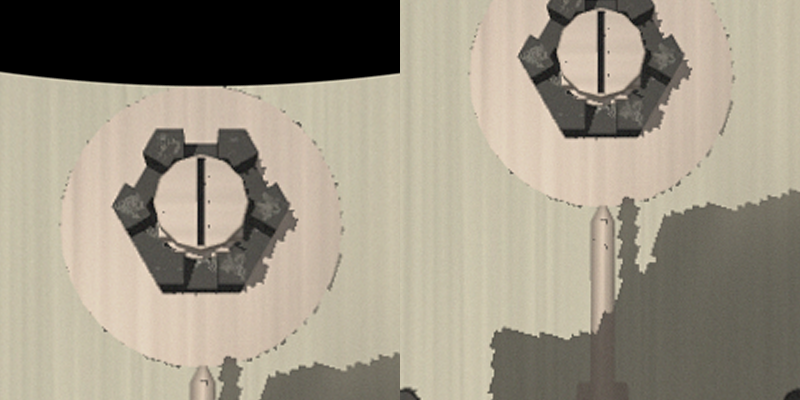

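The slot and hole lie along x≈201 px, and the shaft at about 202.5 px is 0.5 mm too far right and parallel to the hole within 0.3°. The tip is 21 mm short of the nut. I'll correct that, descend, and touch the cover lightly to fix the height.

>>> arm_command(
  commands=[0.006, -0.0005, 0.01, 0, 0, 0, 0, 0.012, -0.0005, 0.019, 0, 0, 0, 0, 0.012, -0.0005, 0.019, 0, 0, 0, 0, 0.012, -0.0005, 0.019, 0, 0, 0, 0, 0.012, -0.0005, 0.019, 0, 0, 0, 0],
)

```text
t: 10.9
eef_pos: [0.473, 0.1192, 0.0811]
tool_rot: [0.0, 0.987, 0.159, -0.0]
contact_force: [-0.4, -0.2, -1.9]
gripper_width: 0.152
grasp_force: 59.2
```

>>> arm_command(
  commands=[0, 0, 0.001, 0, 0, 0, 0, 0, 0, 0.001, 0, 0, 0, 0, 0, 0, 0.001, 0, 0, 0, 0],
)

```text
t: 11.2
eef_pos: [0.4731, 0.1191, 0.0803]
tool_rot: [0.0, 0.987, 0.159, 0.0]
contact_force: [-0.2, -0.9, -1.6]
gripper_width: 0.15
grasp_force: 59.2
```

>>> arm_command(
  commands=[0, 0, 0.001, 0, 0, 0, 0, 0, 0, 0.001, 0, 0, 0, 0, 0, 0, 0.001, 0, 0, 0, 0],
)

```text
t: 11.5
eef_pos: [0.4731, 0.1191, 0.0792]
tool_rot: [0.0, 0.987, 0.159, -0.0]
contact_force: [-0.5, -0.0, -1.3]
gripper_width: 0.153
grasp_force: 59.2
```

```bash
cat > look.py <<'E'
from h import *
p,r,o=tool();c=cam("wrist");foot=p[2]-.0333
ctr=(.563-.04*np.cos(np.radians(18.2)),.148-.04*np.sin(np.radians(18.2)))
d=p[:2]-[.563,.148];a=np.radians(18.2)
print("tcp s %.1f lat %.2f"%((d@[np.cos(a),np.sin(a)])*1e3,(d@[-np.sin(a),np.cos(a)])*1e3),o["contact_force"])
for nm,z in(("spin",.077),("shaft",foot+.0205)):
  im=warp(c,ctr if nm=="shaft" else (.563,.148),z,.05,18.2,400)
  g=cv2.cvtColor(np.ascontiguousarray(im),cv2.COLOR_BGR2GRAY)
  for x1,y1,x2,y2 in cv2.createLineSegmentDetector().detect(g)[0][:,0]:
    l=np.hypot(x2-x1,y2-y1)*.25; y=(np.degrees(np.arctan2(-(x2-x1),-(y2-y1)))+90)%180-90
    L=(200-(x1+x2)/2)*.25
    if l>8 and abs(y)<8 and abs(L)<6: print(nm,"len %.1f dyaw %.1f"%(l,y),"left mm %.2f fwd %.1f"%(L,(200-(y1+y2)/2)*.25))
  cv2.imwrite("pics/look_%s.png"%nm,im)
E
python3 look.py
```

```text
tcp s -94.4 lat 0.64 [-0.49796199 -0.02621013 -1.25924665]
spin len 21.9 dyaw -0.0 left mm -1.07 fwd -0.5
spin len 21.6 dyaw -0.1 left mm 0.84 fwd -0.3
spin len 20.0 dyaw 1.2 left mm -0.33 fwd -39.5
spin len 16.9 dyaw 0.2 left mm 4.08 fwd -41.1
spin len 19.7 dyaw -1.6 left mm 2.40 fwd -39.7
shaft len 20.0 dyaw -0.2 left mm 0.81 fwd 39.8
shaft len 16.6 dyaw -0.4 left mm -1.26 fwd 38.1
shaft len 28.5 dyaw -1.5 left mm -0.34 fwd -5.6
shaft len 8.8 dyaw -4.4 left mm 4.18 fwd -22.0
shaft len 24.4 dyaw 0.3 left mm 4.22 fwd -5.2
shaft len 29.4 dyaw -1.2 left mm 2.55 fwd -4.5
```

>>> arm_command(
  commands=[0, 0, 0.001, 0, 0, 0, 0, 0, 0, 0.001, 0, 0, 0, 0, 0, 0, 0.001, 0, 0, 0, 0],
)

```text
t: 11.85
eef_pos: [0.4732, 0.1192, 0.0783]
tool_rot: [0.0, 0.987, 0.159, 0.0]
contact_force: [0.1, -0.3, 1.7]
gripper_width: 0.157
grasp_force: 59.6
```

>>> arm_command(
  commands=[0, 0, -0.0007, 0, 0, 0, 0, 0, 0.001, -0.0007, 0, 0, 0, 0, 0, 0.001, -0.0007, 0, 0, 0, 0, 0, 0.001, -0.0007, 0, 0, 0, 0],
)

```text
t: 12.25
eef_pos: [0.4734, 0.1181, 0.0788]
tool_rot: [0.0, 0.987, 0.159, -0.0]
contact_force: [-0.2, 0.1, -0.6]
gripper_width: 0.152
grasp_force: 59.3
```

```bash
python3 look.py; python3 -c "
import cv2,numpy as np
cv2.imwrite('pics/w6.png',cv2.resize(cv2.imread('pics/look_shaft.png')[20:320,100:300],None,fx=2,fy=2))"
```

```text
tcp s -94.5 lat -0.41 [-0.24695341  0.10488213 -0.58115757]
spin len 21.9 dyaw 0.1 left mm -1.03 fwd -0.5
spin len 21.6 dyaw -0.0 left mm 0.88 fwd -0.3
spin len 16.9 dyaw 0.1 left mm 2.95 fwd -41.1
spin len 18.8 dyaw -1.4 left mm 1.37 fwd -40.2
spin len 19.7 dyaw 1.0 left mm -1.42 fwd -39.7
shaft len 20.0 dyaw 0.1 left mm -1.12 fwd 39.8
shaft len 20.0 dyaw -0.1 left mm 0.93 fwd 39.8
shaft len 30.3 dyaw 0.4 left mm 3.15 fwd -8.1
shaft len 29.7 dyaw -1.1 left mm 1.56 fwd -5.9
shaft len 26.6 dyaw 0.8 left mm -1.55 fwd -3.1
```

View pics/w6.png

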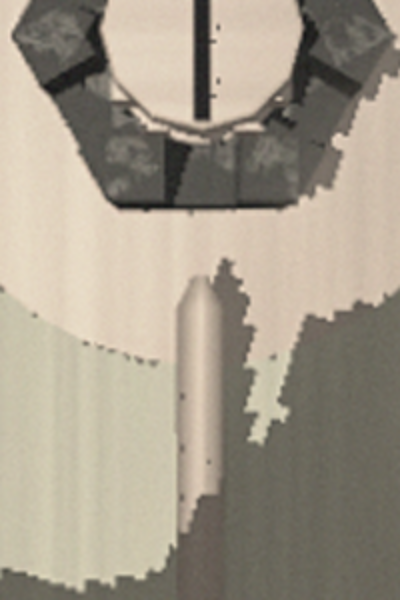

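The shaft (x≈199) lines up with the scribed line (x≈202) to within 0.4 mm. Sliding in gently.

>>> arm_command(
  commands=[0.003, 0, 0, 0, 0, 0, 0, 0.006, 0, 0, 0, 0, 0, 0, 0.009, 0, 0, 0, 0, 0, 0, 0.012, 0, 0, 0, 0, 0, 0, 0.015, 0, 0, 0, 0, 0, 0, 0.015, 0, 0, 0, 0, 0, 0],
)

```text
t: 12.9
eef_pos: [0.4882, 0.1231, 0.0789]
tool_rot: [-0.0, 0.987, 0.159, 0.0]
contact_force: [-0.2, -0.8, -1.1]
gripper_width: 0.154
grasp_force: 59.3
```

>>> arm_command(
  commands=[0.002, 0, 0, 0, 0, 0, 0, 0.004, 0, 0, 0, 0, 0, 0, 0.006, 0, 0, 0, 0, 0, 0, 0.008, 0, 0, 0, 0, 0, 0, 0.008, 0, 0, 0, 0, 0, 0],
)

```text
t: 13.4
eef_pos: [0.4956, 0.1256, 0.0789]
tool_rot: [-0.0, 0.987, 0.159, 0.0]
contact_force: [0.4, 0.3, -1.5]
gripper_width: 0.155
grasp_force: 59.3
```

>>> arm_command(
  commands=[0.003, 0, 0, 0, 0, 0, 0, 0.006, 0, 0, 0, 0, 0, 0, 0.009, 0, 0, 0, 0, 0, 0, 0.012, 0, 0, 0, 0, 0, 0, 0.015, 0, 0, 0, 0, 0, 0, 0.015, 0, 0, 0, 0, 0, 0],
)

```text
t: 14.0
eef_pos: [0.51, 0.1303, 0.0789]
tool_rot: [-0.0, 0.987, 0.159, 0.0]
contact_force: [-0.4, -0.3, -2.0]
gripper_width: 0.152
grasp_force: 59.3
```

>>> arm_command(
  commands=[0.003, 0, 0, 0, 0, 0, 0, 0.006, 0, 0, 0, 0, 0, 0, 0.009, 0, 0, 0, 0, 0, 0, 0.012, 0, 0, 0, 0, 0, 0, 0.015, 0, 0, 0, 0, 0, 0, 0.015, 0, 0, 0, 0, 0, 0],
)

```text
t: 14.6
eef_pos: [0.5243, 0.135, 0.0789]
tool_rot: [-0.0, 0.987, 0.159, 0.0]
contact_force: [-0.1, -0.1, -1.4]
gripper_width: 0.151
grasp_force: 59.3
```

```bash
python3 -c "
from h import *
p,r,o=tool();a=np.radians(18.2);d=p[:2]-[.563,.148];u=np.array([np.cos(a),np.sin(a)])
print(d@u,o['contact_force'][:2]@u,o['contact_force'],o['torque'])"
```

```text
-0.040847803998549585 -0.11024616587149788 [-0.08142131 -0.10532986 -1.43959598] [0.02217195 0.05476203 0.01141999]
```

>>> arm_command(
  commands=[0.001, 0, 0, 0, 0, 0, 0, 0.002, 0, 0, 0, 0, 0, 0, 0.003, 0, 0, 0, 0, 0, 0, 0.004, 0, 0, 0, 0, 0, 0, 0.004, 0, 0, 0, 0, 0, 0],
)

```text
t: 15.1
eef_pos: [0.5277, 0.1361, 0.0789]
tool_rot: [-0.0, 0.987, 0.159, 0.0]
contact_force: [-0.5, -0.3, -1.0]
gripper_width: 0.155
grasp_force: 59.3
```

>>> arm_command(
  commands=[0.0005, 0, 0, 0, 0, 0, 0, 0.001, 0, 0, 0, 0, 0, 0, 0.001, 0, 0, 0, 0, 0, 0],
)

```text
t: 15.4
eef_pos: [0.5285, 0.1364, 0.0789]
tool_rot: [0.0, 0.987, 0.159, 0.0]
contact_force: [-0.6, 0.3, -1.3]
gripper_width: 0.155
grasp_force: 59.3
```

>>> arm_command(
  commands=[0.0003, 0, 0, 0, 0, 0, 0, 0.0005, 0, 0, 0, 0, 0, 0, 0.0005, 0, 0, 0, 0, 0, 0],
)

```text
t: 15.7
eef_pos: [0.529, 0.1365, 0.0789]
tool_rot: [0.0, 0.987, 0.159, 0.0]
contact_force: [0.3, -0.5, -0.9]
gripper_width: 0.159
grasp_force: 59.3
```

>>> arm_command(
  commands=[0.0003, 0, 0, 0, 0, 0, 0, 0.0005, 0, 0, 0, 0, 0, 0, 0.0005, 0, 0, 0, 0, 0, 0],
)

```text
t: 16.0
eef_pos: [0.5295, 0.1367, 0.0789]
tool_rot: [0.0, 0.987, 0.159, 0.0]
contact_force: [0.5, -0.2, -1.5]
gripper_width: 0.154
grasp_force: 59.3
```

>>> arm_command(
  commands=[0.0003, 0, 0, 0, 0, 0, 0, 0.0003, 0, 0, 0, 0, 0, 0, 0.0003, 0, 0, 0, 0, 0, 0],
)

```text
t: 16.3
eef_pos: [0.5295, 0.1367, 0.0788]
tool_rot: [0.0, 0.987, 0.159, -0.0]
contact_force: [-0.9, 0.1, -1.2]
gripper_width: 0.154
grasp_force: 59.3
```

>>> arm_command(
  commands=[0.0003, 0, 0, 0, 0, 0, 0, 0.0003, 0, 0, 0, 0, 0, 0],
)

```text
t: 16.5
eef_pos: [0.5296, 0.1367, 0.0788]
tool_rot: [0.0, 0.987, 0.159, -0.0]
contact_force: [-2.5, -0.8, -0.4]
gripper_width: 0.156
grasp_force: 59.3
```

Contact begins.

>>> arm_command(
  commands=[0.0003, 0, 0, 0, 0, 0, 0, 0.0003, 0, 0, 0, 0, 0, 0],
)

```text
t: 16.7
eef_pos: [0.5296, 0.1367, 0.0787]
tool_rot: [0.0, 0.987, 0.159, -0.001]
contact_force: [-5.1, -1.2, 1.5]
gripper_width: 0.151
grasp_force: 59.4
```

>>> arm_command(
  commands=[0.0003, 0, 0, 0, 0, 0, 0, 0.0003, 0, 0, 0, 0, 0, 0],
)

```text
t: 16.9
eef_pos: [0.5297, 0.1367, 0.0786]
tool_rot: [0.0, 0.987, 0.159, -0.001]
contact_force: [-5.1, -1.1, 1.5]
gripper_width: 0.15
grasp_force: 59.5
```

>>> arm_command(
  commands=[0.0003, 0, 0, 0, 0, 0, 0, 0.0003, 0, 0, 0, 0, 0, 0],
)

```text
t: 17.1
eef_pos: [0.5297, 0.1367, 0.0786]
tool_rot: [0.0, 0.987, 0.159, -0.001]
contact_force: [-5.8, -1.7, 1.5]
gripper_width: 0.155
grasp_force: 59.5
```

>>> arm_command(
  commands=[0.0003, 0, 0, 0, 0, 0, 0, 0.0003, 0, 0, 0, 0, 0, 0],
)

```text
t: 17.3
eef_pos: [0.5297, 0.1367, 0.0785]
tool_rot: [0.0, 0.987, 0.159, -0.001]
contact_force: [-6.0, -2.2, 3.2]
gripper_width: 0.149
grasp_force: 59.6
```

>>> arm_command(
  commands=[0.0004, 0, 0, 0, 0, 0, 0, 0.0004, 0, 0, 0, 0, 0, 0],
)

```text
t: 17.5
eef_pos: [0.5298, 0.1367, 0.0785]
tool_rot: [0.001, 0.987, 0.159, -0.002]
contact_force: [-7.8, -1.6, 3.2]
gripper_width: 0.154
grasp_force: 59.7
```

>>> arm_command(
  commands=[0.0004, 0, 0, 0, 0, 0, 0, 0.0004, 0, 0, 0, 0, 0, 0],
)

```text
t: 17.7
eef_pos: [0.5298, 0.1367, 0.0784]
tool_rot: [0.001, 0.987, 0.159, -0.002]
contact_force: [-8.3, -2.1, 4.8]
gripper_width: 0.156
grasp_force: 60.0
```

>>> arm_command(
  commands=[0.0002, 0, 0, 0, 0, 0, 0, 0.0002, 0, 0, 0, 0, 0, 0],
)

```text
t: 17.9
eef_pos: [0.5298, 0.1367, 0.0784]
tool_rot: [0.001, 0.987, 0.159, -0.002]
contact_force: [-8.8, -2.5, 5.5]
gripper_width: 0.151
grasp_force: 60.0
```

>>> arm_command(
  commands=[0.0002, 0, 0, 0, 0, 0, 0, 0.0002, 0, 0, 0, 0, 0, 0, 0.0002, 0, 0, 0, 0, 0, 0, 0.0002, 0, 0, 0, 0, 0, 0],
)

```text
t: 18.3
eef_pos: [0.5298, 0.1367, 0.0785]
tool_rot: [0.001, 0.987, 0.159, -0.002]
contact_force: [-9.4, -2.5, 5.4]
gripper_width: 0.151
grasp_force: 60.1
```

```bash
python3 - <<'E'
from h import *
c=cam("scene");K=c["camera_matrix"]
i=c["img"][210:340,340:500][:,:,::-1]
p,r,o=tool();print(r.as_matrix()[:,2],o["contact_force"],o["torque"])
cv2.imwrite("pics/s7.png",cv2.resize(i,None,fx=4.5,fy=4.5,interpolation=cv2.INTER_CUBIC))
E
```

```text
[-0.00474304 -0.00234894 -0.99998599] [-9.70517382 -3.0358349   5.54126177] [-0.62593536  2.15460492 -0.01904361]
```

View pics/s7.png

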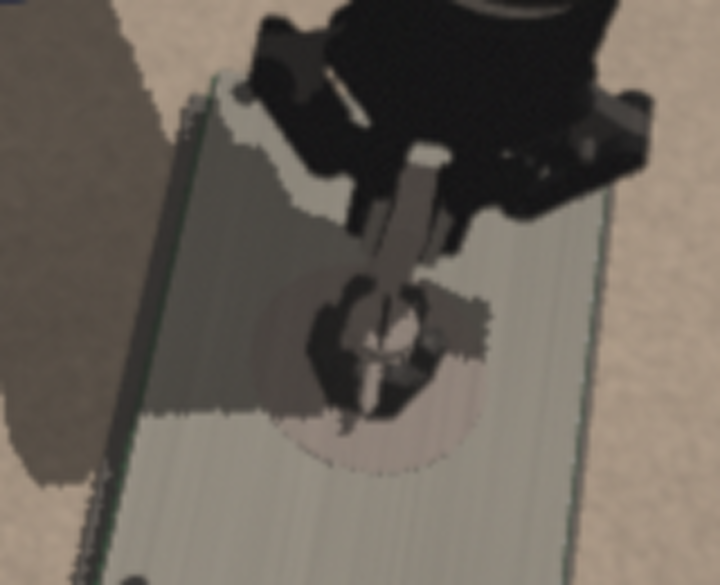

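The shaft shows through the far slot at (372,385), the grip is against the nut, and about 10 N was held. I'll ease the push, open, and withdraw upwards.

>>> arm_command(
  commands=[-0.001, 0, 0, 0, 0, 0, 0, -0.002, 0, 0, 0, 0, 0, 0, -0.002, 0, 0, 0, 0, 0, 0],
)

```text
t: 18.65
eef_pos: [0.5297, 0.1367, 0.0785]
tool_rot: [0.0, 0.987, 0.159, -0.001]
contact_force: [-4.4, -2.2, -1.8]
gripper_width: 0.149
grasp_force: 59.1
```

>>> arm_command(
  commands=[0, 0, 0, 0, 0, 0, 0.2, 0, 0, 0, 0, 0, 0, 0.3, 0, 0, 0, 0, 0, 0, 0.4, 0, 0, 0, 0, 0, 0, 0.4, 0, 0, -0.01, 0, 0, 0, 0.4, 0, 0, -0.03, 0, 0, 0, 0.4, 0, 0, -0.06, 0, 0, 0, 0.4, 0, 0, -0.1, 0, 0, 0, 0.4],
)

```text
t: 19.45
eef_pos: [0.5294, 0.1367, 0.1794]
tool_rot: [0.0, 0.987, 0.159, -0.001]
contact_force: [0.7, -0.5, -0.1]
gripper_width: 0.398
grasp_force: 0.0
```

>>> arm_command(
  commands=[-0.02, 0, -0.03, 0, 0, 0, 0.5, -0.02, 0, -0.03, 0, 0, 0, 0.5, -0.02, 0, -0.03, 0, 0, 0, 0.5],
)

```text
t: 19.75
eef_pos: [0.5118, 0.1307, 0.2101]
tool_rot: [0.0, 0.987, 0.159, 0.001]
contact_force: [0.1, -0.2, 0.1]
gripper_width: 0.496
grasp_force: 0.0
```

```bash
python3 - <<'E'
from h import *
c=cam("wrist");a=warp(c,(.553,.145),.077,.05,18.2,400);b=warp(c,(.53,.137),.107,.05,18.2,400)
cv2.imwrite("pics/w8.png",np.hstack([a,b]))
for nm,im in(("spin",a),("grip top",b)):
  g=cv2.cvtColor(np.ascontiguousarray(im),cv2.COLOR_BGR2GRAY)
  for x1,y1,x2,y2 in cv2.createLineSegmentDetector().detect(g)[0][:,0]:
    l=np.hypot(x2-x1,y2-y1)*.25; y=(np.degrees(np.arctan2(-(x2-x1),-(y2-y1)))+90)%180-90
    if l>9: print(nm,"%.1f dyaw %.1f"%(l,y),[int(v) for v in(x1,y1,x2,y2)])
E
```

```text
spin 22.8 dyaw -0.1 [197, 204, 198, 113]
spin 9.4 dyaw 0.5 [205, 124, 205, 161]
spin 10.6 dyaw -1.9 [205, 163, 204, 205]
spin 15.6 dyaw 90.0 [230, 258, 168, 258]
spin 10.0 dyaw 0.9 [230, 339, 231, 379]
spin 16.6 dyaw 2.3 [208, 111, 205, 45]
spin 10.0 dyaw 0.3 [170, 259, 170, 299]
spin 13.1 dyaw 89.8 [226, 381, 174, 381]
spin 10.3 dyaw -0.8 [168, 374, 169, 333]
grip top 20.3 dyaw -0.0 [196, 96, 196, 15]
grip top 13.8 dyaw 0.4 [202, 18, 203, 73]
grip top 13.8 dyaw 90.0 [225, 144, 170, 144]
grip top 11.6 dyaw 89.9 [221, 254, 175, 254]
grip top 9.4 dyaw -1.2 [170, 248, 170, 210]
```

View pics/w8.png

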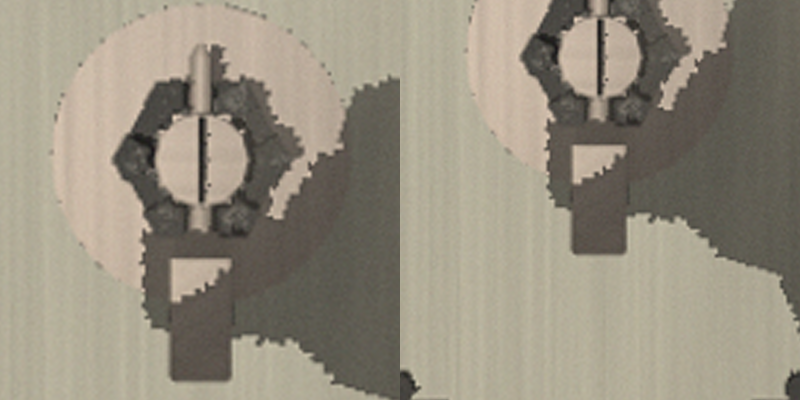

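The shaft passes through both slots and the spindle. The grip is upright, with its top centred at (598,199), within 1 mm of where it should be. The nut is aligned and the arm is clear.

```bash
python3 -c "
from station import *
print(hand_in())"
```

```text
the job is handed in; nothing more can be done
None
```

The nut is at its next slot and the lock pin is through the hole, pressed home with about 10 N and released upright; the job was handed in at about 20 s, with no verdict returned.

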